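# Raise the bench magnifier one notch and slide the specimen under it

### The arm

A 7-joint arm with a two-finger parallel gripper is mounted at the origin on the work surface. World frame = base frame: x ahead of the robot, y to its left, z up, the work surface at z = 0. Lengths are in m, angles in rad, forces in N, time in s.
With the tool pointing down it reaches from about 0.35 to 0.9 m from the base axis. Payload 19.9 kg.
Tool frame: the origin (TCP) lies midway between the tips of the shut fingers; the grasp point (between the pads) lies 19 mm behind it; z points along the fingers, y is the line along which they close (so a half turn about z gives the same grasp; the last joint's range is limited). The gripper opens to 94 mm and grips with 3 to 60 N. Pads are 16 mm wide; open, the fingers measure 119 mm over their backs; the gripper's body (75 mm by 177 mm) begins 78 mm behind the grasp point.
Start: joints at [-1.357, 0.417, -0.01, 1.614, 0.005, 1.111, -0.053], TCP at [0.158, 0.605, 0.205] pointing down, gripper open.
Joint ranges: [-2.81, 2.81], [-0.39, 2.02], [-1.27, 1.25], [0.06, 2.57], [-1.19, 4.33], [0.19, 2], [-2.82, 2.82]. Speed limits (rad/s): [1.89, 1.89, 2.39, 2.39, 3.01, 3.01, 3.01].

### API

Orientations are given as a unit quaternion [x, y, z, w].
In Python, from plant import robot gives the robot as it stands.
- The arm moves only by the tool drive_tool, never from a script. Its argument "commands" is one flat list of numbers, 7 for each row, row after row: the closure in counts, from 0 (fully open) to 255 (shut), then the shift along the world's x, y, z in mm, then the turn, a rotation vector about the world's x, y, z in rad. In form: [claw, x, y, z, rx, ry, rz, claw, x, y, z, rx, ry, rz, ...]. A call has 1 to 5 rows; each row shifts and turns the commanded pose from where the row before left it; what a row does not reach is not made up. A row lasts 1/10 s, in which the tool goes at most 50 mm and 8.59 degrees, less where a joint would pass 70% of its speed; a pose out of reach is approached as far as the arm can. A call with a gripper value outside its range is refused whole. The fingers move at their own pace and stop on an object; the grip force is fixed at half the most. Time passes only in rows, so rows that do not move let the fingers close. It gives the time, the measured TCP pose, the force, the opening and the grip force at its end, in the units of the state.
- robot.observe(): the state, without advancing time (a new reading comes with each control period).
- robot.grab_frame(name): name is "side" or "top"; returns the picture (400x640x3 uint8, red, green, blue); there is no depth.
- robot.get_calibration(name): a dict with "fov_y" (degrees; the focal length in pixels is half the picture's height over the tangent of half this angle, whatever the lens; pixels are square), "cx", "cy" (the principal point, pixels), "pose" (4x4, takes a point from camera to world coordinates). Camera axes: x right, y up, looking along -z (the intrinsics and any distortion apply to the point x, -y, -z); pixel columns grow to the right and rows downward; lengths in m; the calibration is good to about 2 mm. A picture is of the moment at which its call begins. get_calibration takes no time and is no camera call.
- robot.sign_off(): hands the job in; it is judged then, once.
The state is a dict: "time_s": time; "q": joint angles; "joint_velocities": joint speeds; "tau": joint torques, N m; "position": TCP position; "orientation": TCP orientation; "contact_force": force on the tool from outside, world axes, zero at the start; "moment": the same for the moment, N m; "opening": opening from 0.0 (shut) to 1.0 (fully open); "grip_force": force on a finger pad.
Only numpy, scipy, OpenCV 4.12 (cv2) and the standard library are available. Lean on these libraries where they do the work, as an engineer would, in place of code of your own. Each camera call takes 0.05 s, during which the arm holds its last target. There are 200 camera calls.

### The job

The bench magnifier hangs too low for the specimen jar. Lift its lens carriage by the black blade to the next notch, just one notch up, so that the pawl catches and it stays up by itself when you let go; then slide the white board with the jar standing in its seat under the lens, flush against the edge of the stand's base, with the jar centred under the lens. Keep the jar upright on the board and leave the other things on the bench where they are.

Things in the scene. Friction and masses are not known exactly. Their poses are not given: they have to be found in the camera images.
- stand: Bench magnifier stand, bolted down; place and yaw vary. Origin on the bench (z = 0) straight below the lens axis, z up. A steel column, 36 mm square, 242 mm high, stands at x = 0, y = +135 mm, with three ratchet teeth 35 mm apart on its +x face. The bench under the lens is bare and open towards -y, +x and -x: the board comes in from -y, moving along the stand's +y.
- carriage (a joint): Height of the lens carriage on the column, m: 0 in the lowest notch (start), 0.035 in the next, 0.070 in the last, stop at 0.095. About 0.6 kg; it sinks unless its spring pawl rests on a tooth; lifting takes 6 to 12 N. The pawl snaps in once the carriage is just above 0.035 and then holds it there; it cannot be let down past a tooth again.
- lens (a point): Centre of the underside of the cream lens ring (outer diameter 120 mm, 16 mm thick, clear glass inside), on the carriage. The underside is 75 mm above the bench at joint 0, 110 mm at the next notch. Same axes as the stand.
- lift_grip (a point): Middle of the top edge of the black lifting blade on the carriage: an upright plate 70 mm long along the stand's x, 14 mm thick along its y, rising 48 mm above the top of the lens ring, beside the ring at y = -85 mm of the stand (away from the column). Pinch it from above across its thickness. Its top is 139 mm above the bench at joint 0.
- board: White plastic board, loose, about 0.45 kg, flat on the bench. Origin on its underside below the jar's seat, z up. Plate 12 mm thick, x -65 to +60 mm, y -55 to +55 mm; a 44 mm wide tongue goes on to x = -140 mm and bears an upright fin. Four cleats hold the jar with 1.5 mm play. Home: its x parallel to the stand's x, fin at the stand's -x end, +y side against the fence (origin at stand y = +2 mm).
- fin_top (a point): Middle of the top edge of the board's upright fin, at x = -113 mm of the board, 58 mm above the bench. The fin is 50 mm long along the board's x, 12 mm thick along its y and stands 46 mm above the tongue; pinch it from above across its thickness.
- jar: Closed green glass specimen jar with a grey screw lid, loose, about 0.22 kg, 64 mm diameter, 78 mm high, standing in the seat of the board; origin at the centre of its underside, z up along its axis. Its top is 90 mm above the bench.
- flask: Bystander: amber bottle, 60 mm diameter, 130 mm high, origin at the centre of its underside.
- dishes: Bystander: pair of stacked glass dishes, 90 mm diameter, 28 mm high, origin at the centre of the underside.
- slidebox: Bystander: grey slide box 100 x 80 x 35 mm, origin at the centre of its underside.
- fence (a point): Middle of the top edge of the straight side of the stand's grey base block (200 mm along the stand's x, 125 mm along y, 32 mm high). This side is the fence: it faces the stand's -y, runs parallel to the stand's x and lies 57 mm from the stand's origin towards +y.
There are look-alikes about, which are no part of the job. Of the things shaped like the board, the white one is meant. Of the things shaped like the jar, the green one is meant.

How it is judged:
On the way:
1. the lens carriage hangs by its pawl in the next notch, let go (value of joint carriage between 0.031 and 0.039 m and contact force between stand and the fingers below 0.2 N and velocity of joint carriage between -0.01 and 0.01 m/s), for 0.3 s.
At the end, for the whole second after the job is handed in: The carriage hangs at 0.035 m (within 4 mm), the jar stands upright (within 0.06 rad) in its seat on the board with its axis within 15 mm of the lens axis, the board lies flat on the bench, its +y side parallel to the fence within 0.07 rad and at most 7 mm from it, and all is at rest (value of joint carriage between 0.031 and 0.039 m and horizontal distance between jar and lens below 0.015 m and y of board in the frame of stand above -0.005 m and angle between the x axis of board and the x axis of stand, either way round below 0.07 rad and height (world z) of board below 0.004 m and angle between board's own z axis and vertical below 0.04 rad and z of jar in the frame of board below 0.016 m and angle between jar's own z axis and vertical below 0.06 rad and horizontal distance between jar and board below 0.006 m and linear speed of each of board, jar below 0.01 m/s); the robot touches nothing.
It fails at once if the jar tips over (angle between jar's own z axis and vertical above 0.5 rad).
It fails at once if the flask is disturbed (distance of flask from where it was at the start of the episode above 0.03 m).
It fails at once if the dishes are disturbed (distance of dishes from where it was at the start of the episode above 0.03 m).
It fails at once if the slide box is disturbed (distance of slidebox from where it was at the start of the episode above 0.03 m).
It also fails if it takes over 66 s, if anything falls off the work surface, if the arm or the gripper's body presses on something with over 40 N, if the wrist force passes 120 N, or if a joint passes its speed limit or range.

## Working session

There is one attempt and no reset: what is moved stays moved. The work goes in short steps, Python scripts to look and compute and a tool call to move; the robot and the scene stay as the last step left them, time stands still between calls to the robot, and variables do not carry over. Pictures are saved under pics/ and viewed, at most 10 in all, crops included, and the job is handed in when it is done.

Besides the shell and the picture viewer there is one more tool, called after ">>>" in YAML: its name, and indented under it one key for each argument. drive_tool: Moves the arm, as the interface text tells. Its arguments: {"type":"object","properties":{"commands":{"type":"array","items":{"type":"number"}}},"required":["commands"]}

```bash
mkdir -p pics; cat > h.py <<'E'
import numpy as np,cv2
from plant import robot
def grab(n,f):
    im=robot.grab_frame(n); cv2.imwrite(f,cv2.cvtColor(np.asarray(im),cv2.COLOR_RGB2BGR)); return np.asarray(im)
def ray(n,u,v):
    c=robot.get_calibration(n); P=np.array(c["pose"]); f=200/np.tan(np.radians(c["fov_y"])/2)
    d=np.array([(u-c["cx"])/f,-(v-c["cy"])/f,-1]); return P[:3,3],P[:3,:3]@d
def at(n,u,v,z):
    o,d=ray(n,u,v); return (o+d*(z-o[2])/d[2]).round(4)
def proj(n,p):
    c=robot.get_calibration(n); P=np.array(c["pose"]); f=200/np.tan(np.radians(c["fov_y"])/2)
    q=P[:3,:3].T@(np.array(p)-P[:3,3]); return np.array([c["cx"]-f*q[0]/q[2],c["cy"]+f*q[1]/q[2]]).round(1)
E
python3 - <<'E'
from h import *
for n in("top","side"):
    grab(n,f"pics/{n}0.png"); print({k:(np.round(v,3).tolist() if k=="pose" else v) for k,v in robot.get_calibration(n).items()})
s=robot.observe(); print(s["position"],s["orientation"],s["opening"],s["time_s"])
E
```

```text
{'fov_y': 46.740540137615085, 'cx': 313.2919445398967, 'cy': 199.8868773668762, 'pose': [[-0.02, 0.995, -0.095, 0.39], [-1.0, -0.02, 0.002, -0.022], [0.0, 0.095, 0.996, 1.554], [0.0, 0.0, 0.0, 1.0]]}
{'fov_y': 55.42344831635971, 'cx': 317.7210912896439, 'cy': 199.40745025726608, 'pose': [[-0.99, 0.114, -0.088, 0.449], [-0.144, -0.76, 0.634, 0.664], [0.005, 0.64, 0.768, 0.931], [0.0, 0.0, 0.0, 1.0]]}
[0.15806309 0.60436526 0.20493107] [ 1.27548955e-01  9.91832146e-01 -5.06964158e-04 -3.34427007e-05] 0.9987192996680497 0.1
```

View pics/top0.png

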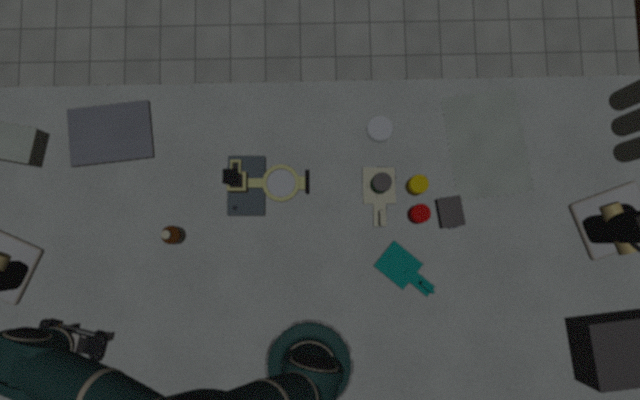

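View pics/side0.png

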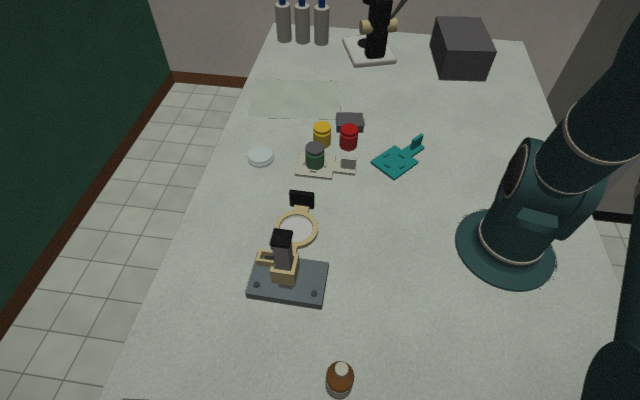

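```bash
python3 - <<'E'
from h import *
im=cv2.imread("pics/top0.png"); c=im[130:260,210:480]; c=cv2.convertScaleAbs(cv2.resize(c,None,fx=2.96,fy=2.96,interpolation=cv2.INTER_CUBIC),alpha=1.8)
s=cv2.imread("pics/side0.png")[90:310,230:450]; s=cv2.convertScaleAbs(cv2.resize(s,None,fx=2.7,fy=2.7,interpolation=cv2.INTER_CUBIC),alpha=1.6)
cv2.imwrite("pics/c.png",c); cv2.imwrite("pics/s.png",s)
# HSV samples
h=cv2.cvtColor(im,cv2.COLOR_BGR2HSV)
for n,(u,v) in dict(board=(370,195),bench=(340,200),base=(255,165),blade=(307,181),ring=(281,199),lid=(381,182),fin=(379,215)).items(): print(n,h[v,u])
E
```

```text
board [ 35  28 100]
bench [90 11 93]
base [101  33  62]
blade [137  74  24]
ring [ 31  71 101]
lid [45  9 55]
fin [26 31 58]
```

View pics/c.png

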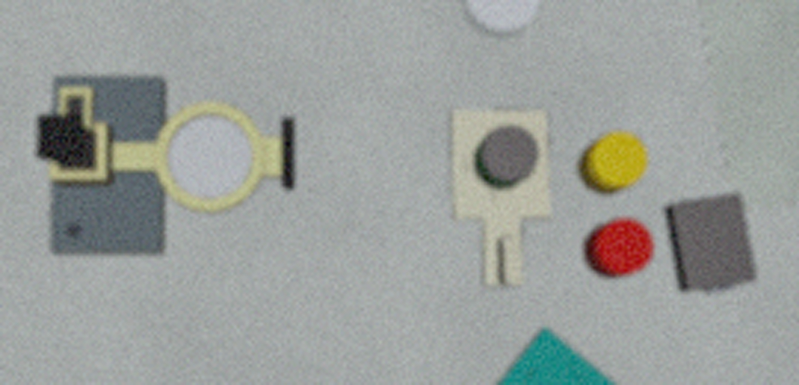

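View pics/s.png

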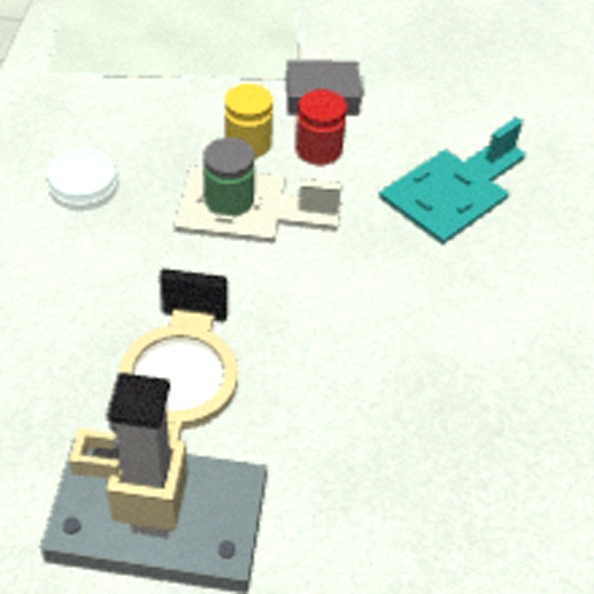

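```bash
python3 - <<'E'
from h import *
im=cv2.imread("pics/top0.png"); h=cv2.cvtColor(cv2.GaussianBlur(im,(3,3),0),cv2.COLOR_BGR2HSV)
def big(m,x0,x1,y0,y1):
    z=np.zeros_like(m); z[y0:y1,x0:x1]=m[y0:y1,x0:x1]
    cs,_=cv2.findContours(z,cv2.RETR_EXTERNAL,cv2.CHAIN_APPROX_NONE); return max(cs,key=cv2.contourArea)
def show(n,c,z):
    r=cv2.minAreaRect(c); print(n,np.round(r[0],1),np.round(r[1],1),round(r[2],1))
    p=np.array([at("top",u,v,z)[:2] for u,v in cv2.boxPoints(r)]); print(p.tolist(),"c",p.mean(0).round(4)); return p
bl=big(cv2.inRange(h,(0,0,0),(180,255,48)),298,318,160,205); show("blade",bl,.139)
ba=big(cv2.inRange(h,(95,20,30),(115,60,80)),225,268,150,220); show("base",ba,.032)
# fence edge line: rightmost base pixels per row clear of arm
m=cv2.inRange(h,(95,20,30),(115,60,80))
pts=[(np.nonzero(m[v,225:275])[0].max()+225.5,v) for v in list(range(159,166))+list(range(203,213))]
w=np.array([at("top",u,v,.032)[:2] for u,v in pts]); l=np.polyfit(w[:,0],w[:,1],1); print("fence y=",l,"yaw",np.degrees(np.arctan(l[0])))
ri=big(cv2.inRange(h,(20,45,60),(40,120,255)),262,302,160,205); e=cv2.minEnclosingCircle(ri)
# glass / ring: centre by ring outer extents in rows
ys=ri[:,0,1]; print("ring",e,"rows",ys.min(),ys.max())
bo=big(cv2.inRange(h,(15,16,70),(45,45,255))|cv2.inRange(h,(0,0,0),(180,255,75)),355,402,160,232)
e0=cv2.boundingRect(bo); print(e0)
pl=bo[bo[:,0,1]<203]; show("plate",pl,.012)
tg=bo[bo[:,0,1]>206]; show("tongue",tg,.012)
for n,a in(("red",(cv2.inRange(h,(0,120,40),(8,255,255)),400,440,195,230)),("lid",(cv2.inRange(h,(0,0,40),(180,20,72)),368,395,170,195)),):
    c=big(*a); (u,v),r=cv2.minEnclosingCircle(c); print(n,u,v,r,at("top",u,v,.09))
E
```

```text
blade [307. 181.] [ 2. 22.] 0.0
[[0.5493, -0.0029], [0.6177, -0.0042], [0.6176, -0.0104], [0.5492, -0.0091]] c [ 0.5834 -0.0066]
base [246.  201.5] [25. 36.] 90.0
[[0.5765, 0.2565], [0.5741, 0.1373], [0.4912, 0.1381], [0.4936, 0.2567]] c [0.5339 0.1972]
fence y= [-0.0204828   0.14841196] yaw -1.173413734017194
ring ((281.6282043457031, 182.5), 20.13753890991211) rows 165 200
(362, 167, 34, 60)
plate [378.5 184.5] [35. 33.] 90.0
[[0.6446, -0.1914], [0.6424, -0.3026], [0.5241, -0.2982], [0.5263, -0.1879]] c [ 0.5843 -0.245 ]
tongue [379.3 216.2] [19.2 12.5] 86.4
[[0.5087, -0.2222], [0.5105, -0.2641], [0.4464, -0.2659], [0.4446, -0.2242]] c [ 0.4776 -0.2441]
red 419.13043212890625 213.43478393554688 10.450273513793945 [ 0.4794 -0.3594  0.09  ]
lid 381.52911376953125 181.68931579589844 9.437057495117188 [ 0.5832 -0.2437  0.09  ]
```

>>> drive_tool:
  commands: [0,17,-40,10,0,0,0.06,0,17,-40,10,0,0,0.06,0,17,-40,10,0,0,0.06,0,17,-40,10,0,0,0.055,0,17,-40,10,0,0,0]

```text
time_s: 0.6
position: [0.2435, 0.4028, 0.2555]
orientation: [0.009, 1.0, -0.0, -0.0]
contact_force: [0.9, 0.2, 0.2]
opening: 1.001
grip_force: 0.0
```

>>> drive_tool:
  commands: [0,17,-40,0,0,0,0,0,17,-40,0,0,0,0,0,17,-40,0,0,0,0,0,17,-40,0,0,0,0,0,17,-40,0,0,0,0]

```text
time_s: 1.1
position: [0.3283, 0.2029, 0.2554]
orientation: [0.01, 1.0, 0.0, -0.0]
contact_force: [1.4, 0.5, 0.1]
opening: 0.998
grip_force: 0.0
```

>>> drive_tool:
  commands: [0,17,-40,0,0,0,0,0,17,-40,0,0,0,0,0,17,-40,0,0,0,0,0,17,-40,0,0,0,0,0,17,-40,0,0,0,0]

```text
time_s: 1.6
position: [0.4133, 0.0028, 0.2555]
orientation: [0.01, 1.0, 0.0, 0.0]
contact_force: [1.7, 0.4, -0.5]
opening: 0.997
grip_force: 0.0
```

>>> drive_tool:
  commands: [0,43,-2,0,0,0,0,0,43,-2,-20,0,0,0,0,43,-2,-20,0,0,0,0,41,-3,-20,0,0,0,0,0,0,-20,0,0,0]

```text
time_s: 2.1
position: [0.5861, -0.0048, 0.1729]
orientation: [0.01, 1.0, -0.001, -0.001]
contact_force: [-1.2, 1.1, 0.3]
opening: 1.007
grip_force: 0.0
```

```bash
python3 - <<'E'
from h import *
a=grab("top","pics/t1.png"); b=grab("side","pics/s1.png"); p=robot.observe()["position"]; print(p,proj("top",p),proj("side",p),proj("side",[.583,-.0065,.139]))
A=cv2.resize(a[120:240,220:360],None,fx=3,fy=3); B=cv2.resize(b[130:250,230:370],None,fx=3,fy=3)
cv2.imwrite("pics/v1.png",cv2.convertScaleAbs(np.vstack([A,B])[:,:,::-1][:,:],alpha=1.5)[:720] if 0 else cv2.resize(cv2.convertScaleAbs(np.hstack([A,B])[:,:,::-1],alpha=1.5),(800,343)))
E
```

```text
[ 0.58189988 -0.00474892  0.17229814] [306.2 180. ] [303.1 185.3] [303.1 192.9]
```

View pics/v1.png

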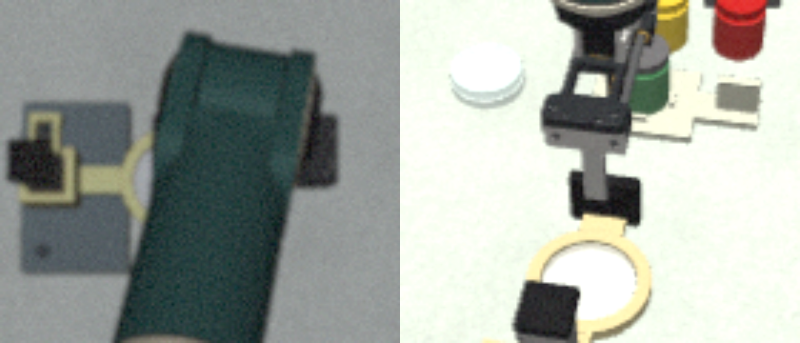

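>>> drive_tool:
  commands: [0,1,-1,-17,0,0,0,0,0,0,-17,0,0,0,0,0,0,-17,0,0,0,0,0,0,-16,0,0,0,120,0,0,0,0,0,0]

```text
time_s: 2.7
position: [0.5831, -0.0051, 0.1076]
orientation: [0.01, 1.0, 0.0, -0.001]
contact_force: [0.4, -0.3, 0.2]
opening: 0.947
grip_force: 0.0
```

>>> drive_tool:
  commands: [255,0,0,0,0,0,0,255,0,0,0,0,0,0,255,0,0,0,0,0,0,255,0,0,0,0,0,0,255,0,0,0,0,0,0]

```text
time_s: 3.2
position: [0.5842, -0.0053, 0.1087]
orientation: [0.01, 1.0, 0.0, 0.0]
contact_force: [0.6, 0.2, -0.2]
opening: 0.526
grip_force: 0.0
```

>>> drive_tool:
  commands: [255,0,0,0,0,0,0,255,0,0,0,0,0,0,255,0,0,0,0,0,0,255,0,0,0,0,0,0,255,0,0,0,0,0,0]

```text
time_s: 3.7
position: [0.5841, -0.0062, 0.1084]
orientation: [0.011, 1.0, -0.001, 0.0]
contact_force: [-0.6, -6.1, -0.4]
opening: 0.146
grip_force: 30.0
```

>>> drive_tool:
  commands: [255,0,0,0,0,0,0,255,0,0,0,0,0,0,255,0,0,0,0,0,0]

```text
time_s: 4.0
position: [0.5841, -0.0062, 0.1084]
orientation: [0.011, 1.0, -0.0, 0.0]
contact_force: [0.2, -5.2, 0.3]
opening: 0.147
grip_force: 30.0
```

>>> drive_tool:
  commands: [255,0,-1,6,0,0,0,255,0,0,7,0,0,0,255,0,0,7,0,0,0,255,0,0,6,0,0,0,255,0,0,4,0,0,0]

```text
time_s: 4.5
position: [0.5841, -0.0062, 0.1389]
orientation: [0.01, 1.0, 0.0, 0.0]
contact_force: [3.1, -0.1, -8.0]
opening: 0.145
grip_force: 30.0
```

>>> drive_tool:
  commands: [255,0,0,3,0,0,0,255,0,0,3,0,0,0,255,0,0,2,0,0,0,255,0,0,0,0,0,0]

```text
time_s: 4.9
position: [0.5841, -0.0062, 0.1467]
orientation: [0.01, 1.0, 0.0, 0.0]
contact_force: [1.0, 1.8, -6.0]
opening: 0.146
grip_force: 30.0
```

>>> drive_tool:
  commands: [255,0,0,0,0,0,0,255,0,0,-2,0,0,0,255,0,0,-2,0,0,0,255,0,0,0,0,0,0]

```text
time_s: 5.3
position: [0.5842, -0.0062, 0.1431]
orientation: [0.01, 1.0, 0.0, 0.0]
contact_force: [-6.4, 2.9, 12.2]
opening: 0.147
grip_force: 30.0
```

>>> drive_tool:
  commands: [100,0,0,1,0,0,0,100,0,0,0,0,0,0,100,0,0,0,0,0,0,100,0,0,0,0,0,0,100,0,0,0,0,0,0]

```text
time_s: 5.8
position: [0.5841, -0.0064, 0.1434]
orientation: [0.01, 1.0, -0.0, -0.0]
contact_force: [0.5, 0.4, 0.3]
opening: 0.533
grip_force: 0.0
```

>>> drive_tool:
  commands: [0,0,0,15,0,0,0,0,0,0,25,0,0,0,0,0,0,25,0,0,0,0,0,0,20,0,0,0,0,0,-10,0,0,0,0]

```text
time_s: 6.3
position: [0.5855, -0.0156, 0.2319]
orientation: [0.01, 1.0, 0.0, 0.002]
contact_force: [-1.2, -0.5, -0.3]
opening: 0.962
grip_force: 0.0
```

```bash
python3 - <<'E'
from h import *
b=grab("side","pics/s2.png"); print(robot.observe()["position"])
for z in(.139,.174): print(proj("side",[.549,-.0065,z]),proj("side",[.619,-.0065,z]))
h=cv2.cvtColor(b,cv2.COLOR_RGB2HSV); m=cv2.inRange(h,(0,0,0),(180,255,48))
print("before rows",[np.nonzero(cv2.inRange(cv2.cvtColor(cv2.imread("pics/side0.png"),cv2.COLOR_BGR2HSV),(0,0,0),(180,255,48))[180:215,u])[0][[0,-1]]+180 for u in(293,310)])
print("now",[(np.nonzero(m[150:215,u])[0]+150).tolist() for u in(293,310)])
cv2.imwrite("pics/v2.png",cv2.convertScaleAbs(cv2.resize(b[90:310,230:450],None,fx=2.7,fy=2.7)[:,:,::-1],alpha=1.5))
E
```

```text
[ 0.58467756 -0.01818526  0.23039928]
[315.3 194.3] [290.2 191.4]
[315.3 185.8] [289.5 182.9]
before rows [array([190, 205]), array([192, 208])]
now [[150, 151, 182, 183, 184, 185, 186, 187, 188, 189, 190, 191, 192, 193, 194, 195, 196], [150, 151, 152, 153, 154, 184, 185, 186, 187, 188, 189, 190, 191, 192, 193, 194, 195, 196, 197, 198, 199]]
```

View pics/v2.png

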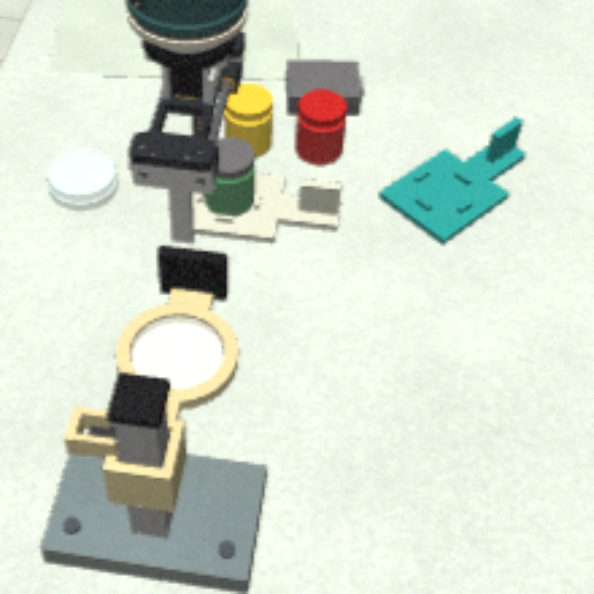

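```bash
python3 - <<'E'
from h import *
im=cv2.imread("pics/top0.png"); h=cv2.cvtColor(cv2.GaussianBlur(im,(3,3),0),cv2.COLOR_BGR2HSV)
m=cv2.inRange(h,(15,16,70),(45,60,255))
def fit(rows,x0,x1):
    for side in(0,-1):
        w=np.array([at("top",x0+np.nonzero(m[v,x0:x1])[0][side]+(-.5 if side==0 else .5),v,.012)[:2] for v in rows])
        k=np.polyfit(w[:,0],w[:,1],1); print("edge",side,"y@.585",np.polyval(k,.585).round(4),"y@.473",np.polyval(k,.473).round(4),"deg",np.degrees(np.arctan(k[0])).round(2))
fit(range(169,202),355,402); fit(range(207,224),368,392)
f=cv2.imread("pics/side0.png"); g=cv2.cvtColor(f,cv2.COLOR_BGR2GRAY); hs=cv2.cvtColor(f,cv2.COLOR_BGR2HSV)
z=np.zeros_like(g); z[150:172,336:360]=(g[150:172,336:360]<125)*255
c=max(cv2.findContours(z,0,1)[0],key=cv2.contourArea); x,y,w_,h_=cv2.boundingRect(c); print("fin face",x,y,w_,h_)
for u in(x,x+w_): print(at("side",u,y,.058),at("side",u,y+h_,.012))
c2=(np.nonzero(cv2.inRange(h,(0,0,0),(180,255,70))[206:228,372:390])); print("top dark face cols",c2[1].mean()+372,"rows",c2[0].min()+206,c2[0].max()+206)
print("fin est proj", proj("top",[.473,-.245,.058]),proj("side",[.473,-.239,.058]))
lid=[.5832,-.2437,.09]; print(proj("side",lid))
E
```

```text
edge 0 y@.585 -0.1912 y@.473 -0.1879 deg -1.67
edge -1 y@.585 -0.2988 y@.473 -0.2961 deg -1.41
edge 0 y@.585 -0.2174 y@.473 -0.2235 deg 3.1
edge -1 y@.585 -0.2667 y@.473 -0.265 deg -0.85
fin face 340 159 17 12
[ 0.5019 -0.2375  0.058 ] [ 0.4985 -0.2278  0.012 ]
[ 0.4468 -0.2458  0.058 ] [ 0.4421 -0.2363  0.012 ]
top dark face cols 378.92857142857144 rows 213 225
fin est proj [381.6 216.8] [348.8 159.6]
[315.7 147.9]
```

>>> drive_tool:
  commands: [100,-22,-44,0,0,0,0,100,-22,-44,0,0,0,0,100,-22,-44,0,0,0,0,100,-22,-44,0,0,0,0,100,-22,-44,0,0,0,0]

```text
time_s: 6.85
position: [0.4726, -0.238, 0.2283]
orientation: [0.011, 1.0, 0.0, -0.0]
contact_force: [1.5, -1.5, -0.3]
opening: 0.624
grip_force: 0.0
```

>>> drive_tool:
  commands: [100,0,-6,-35,0,0,0,100,0,0,-35,0,0,0,100,0,0,-35,0,0,0,100,0,0,-35,0,0,0,100,0,0,0,0,0,0]

```text
time_s: 7.35
position: [0.4715, -0.2416, 0.085]
orientation: [0.011, 1.0, 0.001, -0.003]
contact_force: [-1.0, 0.4, 1.0]
opening: 0.606
grip_force: 0.0
```

```bash
python3 - <<'E'
from h import *
b=grab("side","pics/s3.png"); s=robot.observe(); print(s["position"],s["opening"],proj("side",s["position"]))
cv2.imwrite("pics/v3.png",cv2.convertScaleAbs(cv2.resize(b[80:200,270:430],None,fx=4,fy=4)[:,:,::-1],alpha=1.5))
E
```

```text
[ 0.47271125 -0.24238626  0.08743386] 0.6116052052352273 [349.6 152.3]
```

View pics/v3.png

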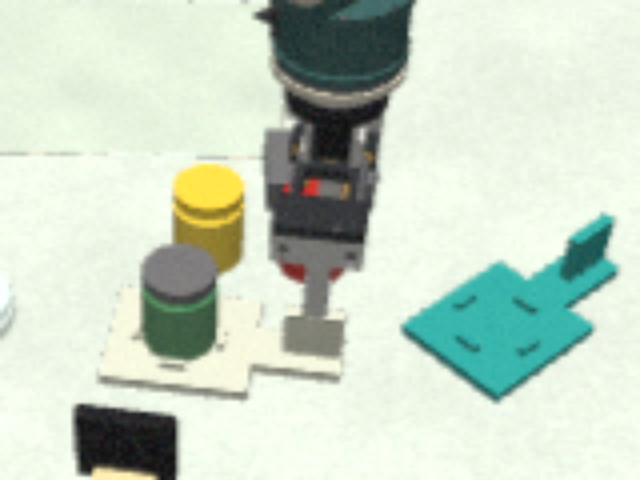

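>>> drive_tool:
  commands: [100,0,-2,-17,0,0,0,100,0,0,-17,0,0,0,100,0,0,-16,0,0,0,100,0,0,-15,0,0,0,255,0,0,0,0,0,0]

```text
time_s: 7.9
position: [0.4736, -0.2441, 0.0225]
orientation: [0.01, 1.0, 0.0, -0.001]
contact_force: [-1.4, -0.1, 0.4]
opening: 0.557
grip_force: 0.0
```

>>> drive_tool:
  commands: [255,0,0,0,0,0,0,255,0,0,0,0,0,0,255,0,0,0,0,0,0,255,0,0,0,0,0,0,255,0,0,0,0,0,0]

```text
time_s: 8.4
position: [0.4743, -0.2444, 0.0237]
orientation: [0.01, 1.0, -0.0, 0.0]
contact_force: [-1.5, -4.2, 1.2]
opening: 0.133
grip_force: 1.5
```

>>> drive_tool:
  commands: [255,0,0,0,0,0,0,255,0,0,0,0,0,0,255,0,0,0,0,0,0]

```text
time_s: 8.7
position: [0.4743, -0.2444, 0.0237]
orientation: [0.01, 1.0, -0.0, 0.0]
contact_force: [-1.1, 0.2, 5.9]
opening: 0.127
grip_force: 30.0
```

>>> drive_tool:
  commands: [255,0,5,0,0,0,0,255,0,10,0,0,0,0,255,0,15,0,0,0,0,255,0,18,0,0,0,0,255,0,20,0,0,0,0]

```text
time_s: 9.2
position: [0.4742, -0.1769, 0.0237]
orientation: [0.011, 1.0, -0.001, 0.001]
contact_force: [0.5, -6.6, 1.8]
opening: 0.128
grip_force: 30.2
```

>>> drive_tool:
  commands: [255,0,20,0,0,0,0,255,0,20,0,0,0,0,255,0,20,0,0,0,0,255,0,20,0,0,0,0,255,0,20,0,0,0,0]

```text
time_s: 9.7
position: [0.4743, -0.0765, 0.0237]
orientation: [0.011, 1.0, -0.001, 0.001]
contact_force: [0.8, -7.2, 1.9]
opening: 0.128
grip_force: 30.2
```

>>> drive_tool:
  commands: [255,0,20,0,0,0,0,255,0,20,0,0,0,0,255,0,20,0,0,0,0,255,0,18,0,0,0,0,255,0,16,0,0,0,0]

```text
time_s: 10.2
position: [0.4744, 0.0176, 0.0237]
orientation: [0.011, 1.0, -0.0, 0.001]
contact_force: [0.7, -7.5, 5.2]
opening: 0.127
grip_force: 30.3
```

>>> drive_tool:
  commands: [255,0,13,0,0,0,0,255,0,10,0,0,0,0,255,0,8,0,0,0,0,255,0,5,0,0,0,0,255,0,2,0,0,0,0]

```text
time_s: 10.7
position: [0.4744, 0.0551, 0.0237]
orientation: [0.011, 1.0, -0.0, 0.001]
contact_force: [0.6, -8.9, 5.7]
opening: 0.126
grip_force: 30.3
```

```bash
python3 - <<'E'
from h import *
a=grab("top","pics/t4.png"); b=grab("side","pics/s4.png"); s=robot.observe(); print(s["position"],s["contact_force"])
A=cv2.resize(a[130:250,220:360],None,fx=2.85,fy=2.85); B=cv2.resize(b[160:300,240:400],None,fx=2.5,fy=2.5)
B=B[:A.shape[0]]; A=A[:B.shape[0]]
cv2.imwrite("pics/v4.png",cv2.convertScaleAbs(np.hstack([A,B])[:,:,::-1],alpha=1.6))
E
```

```text
[0.47441488 0.05525763 0.02365194] [ 0.58056447 -4.25934196  4.99385846]
```

View pics/v4.png

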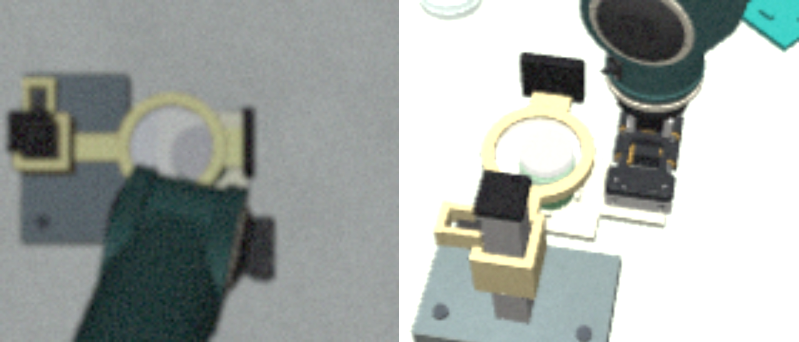

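```bash
python3 - <<'E'
from h import *
print("lens0",at("top",281.6,182.5,.087),"lens now",at("top",220+172/2.85,130+143/2.85,.122))
im=cv2.imread("pics/t4.png"); h=cv2.cvtColor(cv2.GaussianBlur(im,(3,3),0),cv2.COLOR_BGR2HSV)
for v in range(165,200,3): print(v,[tuple(map(int,h[v,u])) for u in range(282,294,3)])
print("lid",at("top",220+193/2.85,130+150/2.85,.09))
# ring outer rows in top0 / t4
for f in("top0","t4"):
    hh=cv2.cvtColor(cv2.imread(f"pics/{f}.png"),cv2.COLOR_BGR2HSV); m=cv2.inRange(hh,(20,45,60),(40,140,255))
    for u in(272,276,280,284,288): r=np.nonzero(m[150:210,u])[0]+150; print(f,u,r[0],r[-1])
E
```

```text
lens0 [0.5873 0.0751 0.087 ] lens now [0.59   0.0766 0.122 ]
165 [(30, 60, 106), (30, 61, 109), (29, 55, 107), (34, 20, 100)]
168 [(60, 2, 103), (30, 21, 98), (31, 52, 103), (31, 60, 110)]
171 [(70, 7, 113), (75, 5, 111), (50, 7, 109), (30, 38, 106)]
174 [(75, 5, 111), (75, 5, 108), (105, 5, 102), (75, 5, 99)]
177 [(105, 5, 104), (113, 10, 98), (108, 13, 97), (113, 11, 97)]
180 [(110, 8, 98), (120, 8, 97), (113, 11, 97), (113, 11, 97)]
183 [(113, 10, 98), (113, 10, 99), (110, 8, 97), (105, 10, 98)]
186 [(108, 13, 98), (110, 8, 96), (113, 10, 98), (110, 8, 97)]
189 [(90, 8, 94), (105, 10, 98), (120, 8, 97), (30, 16, 97)]
192 [(83, 16, 64), (84, 18, 71), (50, 9, 87), (31, 53, 105)]
195 [(84, 71, 36), (90, 90, 34), (80, 40, 38), (50, 47, 49)]
198 [(92, 96, 40), (85, 75, 41), (87, 124, 37), (94, 99, 36)]
lid [0.5861 0.0554 0.09  ]
top0 272 167 198
top0 276 165 200
top0 280 165 200
top0 284 165 200
top0 288 166 199
t4 272 165 168
t4 276 163 166
t4 280 163 165
t4 284 163 166
t4 288 165 168
```

>>> drive_tool:
  commands: [255,0,5,0,0,0,0,255,0,5,0,0,0,0,255,0,5,0,0,0,0,255,0,4,0,0,0,0,255,0,3,0,0,0,0]

```text
time_s: 11.3
position: [0.4744, 0.0767, 0.0236]
orientation: [0.011, 1.0, -0.001, 0.0]
contact_force: [1.0, -8.4, 6.0]
opening: 0.126
grip_force: 30.3
```

>>> drive_tool:
  commands: [255,0,2,0,0,0,0,255,0,1,0,0,0,0]

```text
time_s: 11.5
position: [0.4744, 0.0797, 0.0237]
orientation: [0.011, 1.0, -0.001, 0.0]
contact_force: [-0.4, -9.5, 7.0]
opening: 0.126
grip_force: 30.3
```

>>> drive_tool:
  commands: [255,0,1,0,0,0,0,255,0,1,0,0,0,0]

```text
time_s: 11.7
position: [0.4744, 0.0814, 0.0236]
orientation: [0.011, 1.0, -0.001, 0.0]
contact_force: [-0.1, -9.6, 7.0]
opening: 0.128
grip_force: 30.3
```

>>> drive_tool:
  commands: [255,0,1,0,0,0,0,255,0,1,0,0,0,0]

```text
time_s: 11.9
position: [0.4744, 0.0834, 0.0236]
orientation: [0.011, 1.0, -0.001, 0.0]
contact_force: [0.0, -8.0, 6.7]
opening: 0.128
grip_force: 30.3
```

>>> drive_tool:
  commands: [255,0,1,0,0,0,0]

```text
time_s: 12.0
position: [0.4744, 0.0843, 0.0237]
orientation: [0.011, 1.0, -0.001, 0.0]
contact_force: [0.3, -15.6, 9.2]
opening: 0.126
grip_force: 30.4
```

>>> drive_tool:
  commands: [255,0,1,0,0,0,0,255,0,0,0,0,0,0]

```text
time_s: 12.2
position: [0.4743, 0.0844, 0.0236]
orientation: [0.012, 1.0, -0.001, 0.0]
contact_force: [-0.3, -15.5, 8.4]
opening: 0.129
grip_force: 30.4
```

Flush contact. Release part way, raise, and back away.

>>> drive_tool:
  commands: [255,0,-1,0,0,0,0,150,0,0,0,0,0,0,150,0,0,0,0,0,0,150,0,0,0,0,0,0,150,0,0,0,0,0,0]

```text
time_s: 12.7
position: [0.474, 0.0859, 0.0234]
orientation: [0.01, 1.0, 0.0, -0.0]
contact_force: [0.7, 0.3, -0.6]
opening: 0.403
grip_force: 0.0
```

>>> drive_tool:
  commands: [150,0,0,10,0,0,0,150,0,0,20,0,0,0,150,0,0,30,0,0,0,150,0,0,40,0,0,0,150,-40,0,20,0,0,0]

```text
time_s: 13.2
position: [0.4375, 0.0853, 0.1466]
orientation: [0.011, 1.0, -0.0, 0.002]
contact_force: [-1.2, 0.8, 1.3]
opening: 0.412
grip_force: 0.0
```

>>> drive_tool:
  commands: [150,-20,-40,20,0,0,0,150,0,-45,0,0,0,0,150,0,-45,0,0,0,0,150,0,-45,0,0,0,0,150,0,-45,0,0,0,0]

```text
time_s: 13.7
position: [0.4139, -0.1359, 0.1642]
orientation: [0.01, 1.0, 0.001, 0.001]
contact_force: [1.2, 1.0, -0.3]
opening: 0.411
grip_force: 0.0
```

```bash
python3 - <<'E'
from h import *
a=grab("top","pics/t5.png"); b=grab("side","pics/s5.png"); print(robot.observe()["position"])
A=cv2.resize(a[130:250,220:360],None,fx=2.85,fy=2.85); B=cv2.resize(b[160:300,240:400],None,fx=2.5,fy=2.5)
B=B[:A.shape[0]]; A=A[:B.shape[0]]
cv2.imwrite("pics/v5.png",cv2.convertScaleAbs(np.hstack([A,B])[:,:,::-1],alpha=1.5))
E
```

```text
[ 0.41339073 -0.13957786  0.16430193]
```

View pics/v5.png

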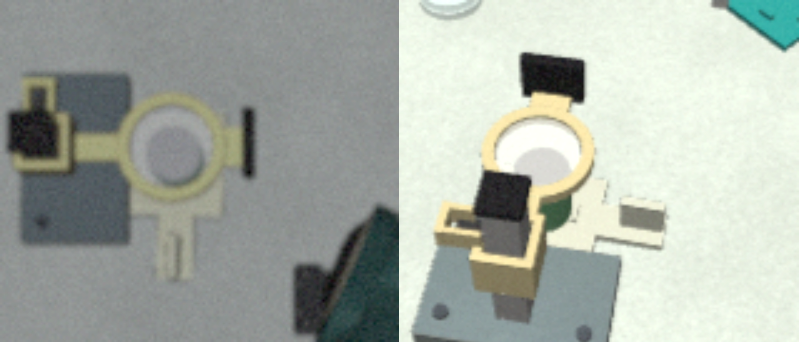

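```bash
python3 - <<'E'
from h import *
im=cv2.imread("pics/t5.png"); h=cv2.cvtColor(cv2.GaussianBlur(im,(3,3),0),cv2.COLOR_BGR2HSV)
m=cv2.inRange(h,(20,40,60),(40,140,255))
r=[np.nonzero(m[150:205,u])[0]+150 for u in(276,280,284)]; c=[np.nonzero(m[v,258:297])[0]+258 for v in(172,177,189)]
print([x[[0,-1]] for x in r],[x[[0,-1]] for x in c])
print("lens",at("top",220+171.5/2.85,np.mean([(x[0]+x[-1])/2 for x in r]),.122))
y,x=np.mgrid[170:200,266:296]; g=h[170:200,266:296]; k=(g[...,1]<30)&(g[...,2]<h[172:175,280,2].mean()-8)
print("lid blob",x[k].mean(),y[k].mean(),k.sum(),at("top",x[k].mean(),y[k].mean(),.09),"eye",at("top",220+175/2.85,130+153/2.85,.09))
E
```

```text
[array([163, 200]), array([163, 200]), array([163, 199])] [array([263, 296]), array([258, 296]), array([263, 296])]
lens [0.5863 0.0772 0.122 ]
lid blob 280.8690095846645 185.05111821086263 313 [0.5787 0.0774 0.09  ] eye [0.5831 0.0756 0.09  ]
```

```bash
python3 -c "
from plant import robot
print(robot.sign_off())"
```

```text
the job is handed in; nothing more can be done
None
```

I handed in the job at about 14 s: the carriage hangs one notch up, and the board is flush against the fence. By the last picture the jar stands upright in its seat, 3–8 mm off the lens axis (15 mm allowed); the sign-off returned no verdict.

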